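Make up two herb-shop orders, one of them on the counter scale

TASK

Make up two orders on the shop counter: for the first, set the matching steel weight (the larger one) near the middle of the scale's square dish, and only then stand the white porcelain jar and the amber bottle side by side, wholly on the round dish, so that the scale ends level. For the second, before or after, stand the square tin near the middle of the square bay of the wooden order tray and the carton, on its long side, in the long bay, both fully down. Never tip over the jar or the bottle, and leave the smaller weight where it stands.

Things in the scene. Friction and masses are not known exactly. Their poses are not given: they have to be found in the camera images.
- tin_mid (a point): Square tea tin, red with paper labels and a brass-coloured lid, 55 x 55 mm and 66 mm tall, 110 to 230 g, standing upright. The point is its centre, 33 mm above its foot; x and y square to its sides, z up.
- carton_mid (a point): Brown carton with a paper band, 90 mm long (its x), 40 mm wide (its y), 64 mm tall (its z, up), 80 to 170 g, standing on its long side. The point is its centre, 32 mm above its foot.
- jar_mid (a point): White porcelain jar with a lid and small knob: body 50 mm in diameter up to 50 mm, 66 mm tall in all, 260 g. The point is its centre, 33 mm above its foot; z up.
- bottle_mid (a point): Amber glass bottle with a white cap: body 36 mm in diameter up to 49 mm, 72 mm tall in all, 140 g. The point is its centre, 36 mm above its foot; z up.
- big_weight_mid (a point): Larger steel scale weight, 400 g (as much as jar and bottle together): cylinder 44 mm in diameter and 32 mm high with a 20 mm knob on top, 46 mm tall in all. The point is on its axis 23 mm above its foot; z up.
- small_weight_mid (a point): Smaller steel scale weight, 100 g, the same shape: cylinder 26 mm in diameter and 22 mm high with a 20 mm knob, 36 mm tall in all. The point is on its axis 18 mm above its foot. Not used: it stays where it is.
- round_dish: Round steel dish of the grey counter scale: a flat plate without rim, 144 mm in diameter. Origin at the centre of its top face, 50 mm above the counter when level; it always stays horizontal and rises or sinks up to 9 mm as the other dish goes the other way. x and y lie in the plate; the square dish's centre is 190 mm along -y.
- square_dish: Square steel dish of the same scale, for the weight: a flat plate without rim, 90 x 90 mm. Origin at the centre of its top face, 50 mm above the counter when level; always horizontal, moves up or down up to 9 mm. The round dish's centre is 190 mm along +y. Midway between the dishes a 12 mm thick fin stands to 70 mm above the counter.
- beam (a joint): The scale's beam angle in rad: 0 when level, positive when the round dish is up and the square dish down, stops at +-0.09. Its spring is weak: 100 g too much on one side already takes it to the stop; with equal loads it returns to 0. Where on a dish a load stands makes no difference.
- order_tray: Wooden order tray fixed to the counter, 92 mm (its x) by 212 mm (its y), floor 5 mm thick, walls and one divider 4 mm thick, their tops 15 mm above the counter. Origin at the centre of its underside. The square bay, 84 x 84 mm inside, has its centre 60 mm along +y; the long bay, 84 mm (x) by 116 mm (y), has its centre 44 mm along -y. The carton's length goes along the tray's y.
Things that resemble listed ones, but are neither listed nor needed, are in the scene too. What is shaped like the part that bears big_weight_mid but turquoise is not meant.

How it is judged (in metres and radians):
On the way, in this order (a step that is already met when the one before it is completed fails the run):
1. the larger weight stands on the square dish while the jar and the bottle are not yet on the round dish (horizontal distance between big_weight_mid and square_dish below 0.035 m and z of big_weight_mid in the frame of square_dish between 0.017 and 0.029 m and angle between big_weight_mid's own z axis and vertical below 0.12 rad and horizontal distance between each of jar_mid, bottle_mid and round_dish above 0.085 m and value of joint beam above 0.06 rad and contact force between the fingers and big_weight below 0.1 N), for 0.2 s.
2. the jar and the bottle stand on the round dish and the scale is level (horizontal distance between big_weight_mid and square_dish below 0.035 m and z of big_weight_mid in the frame of square_dish between 0.017 and 0.029 m and angle between each of big_weight_mid, jar_mid, bottle_mid's own z axis and vertical below 0.12 rad and horizontal distance between jar_mid and round_dish below 0.052 m and z of jar_mid in the frame of round_dish between 0.027 and 0.039 m and horizontal distance between bottle_mid and round_dish below 0.058 m and z of bottle_mid in the frame of round_dish between 0.03 and 0.042 m and value of joint beam between -0.03 and 0.03 rad), for 0.2 s.
At the end, for the whole second after the job is handed in: All upright, at rest: larger weight on square dish (35 mm off centre at most), jar (52) and bottle (58) on round dish, beam within 0.03 rad; tin down in square bay (18), carton down in long bay (18 along, 26 across); smaller weight moved under 30 mm (all of step 2 and x of tin_mid in the frame of order_tray between -0.018 and 0.018 m and y of tin_mid in the frame of order_tray between 0.042 and 0.078 m and z of tin_mid in the frame of order_tray between 0.033 and 0.043 m and angle between each of tin_mid, carton_mid's own z axis and vertical below 0.1 rad and x of carton_mid in the frame of order_tray between -0.026 and 0.026 m and y of carton_mid in the frame of order_tray between -0.062 and -0.026 m and z of carton_mid in the frame of order_tray between 0.032 and 0.042 m and distance of small_weight_mid from where it was at the start of the episode below 0.03 m and linear speed of each of tin, carton, jar, bottle, big_weight below 0.02 m/s); the robot touches nothing.
It fails at once if the jar or the bottle is tipped over (angle between any of jar_mid, bottle_mid's own z axis and vertical above 0.8 rad).
It also fails if it takes over 138 s, if anything falls off the work surface, if the arm or the gripper's body presses on something with over 40 N, if the wrist force passes 120 N, or if a joint passes its speed limit or range.

ROBOT

A 6-joint arm with a two-finger parallel gripper is mounted at the origin on the work surface. World frame = base frame: x ahead of the robot, y to its left, z up, the work surface at z = 0. Lengths are in mm, angles in rad, forces in N, time in s.
With the tool pointing down it reaches from about 400 to 925 mm from the base axis. Payload 12.5 kg.
Tool frame: the origin (TCP) lies between the finger pads; the fingertips stand 14 mm ahead of it and the grasp point (between the pads) lies 5 mm behind it; x points along the fingers, y is the direction in which the jaws open and shut, and the axes are right-handed (so a half turn about x gives the same grasp; the last joint's range is limited). The gripper opens to 95 mm and grips with 3 to 60 N. Pads are 20 mm wide; open, the fingers measure 119 mm over their backs; the gripper's body (75 mm by 180 mm) begins 59 mm behind the grasp point.
Start: joints at [1.075, 0.491, 1.559, -0, 1.092, -0.106], TCP at [237.487, 578.139, 228.661] pointing down, gripper open.
Joint ranges: [-3.1, 3.1], [-0.84, 2.19], [0.05, 2.79], [-1.13, 4.28], [0.06, 2.93], [-2.69, 2.69]. Speed limits (rad/s): [2.22, 2.22, 2.79, 3.14, 3.14, 3.14].

INTERFACE

Orientations are given as [roll, pitch, yaw] about the fixed x, y, z axes, in that order (R = Rz(yaw) Ry(pitch) Rx(roll)).
In Python, from cell import env, cams gives the robot as it stands.
- The arm moves only by the tool carry_out, never from a script. Its arguments are lists of equal length, an entry for each row: "grip": the closure, from -1 (fully open) to 1 (shut); "linear": the shift along the tool's x, y, z scaled (see below), a list of three; "turn": the turn about the tool's x scaled (see below). In form: {"grip": [grip, ...], "linear": [[tx, ty, tz], ...], "turn": [turn, ...]}. A call has 1 to 5 rows; each row shifts and turns the commanded pose from where the row before left it, along the tool's axes as they then stand; what a row does not reach is not made up. The controller multiplies each number of a shift by 0.5 m and each number of a turn by 180 degrees. A row lasts 1/10 s, in which the tool goes at most 50 mm and 8.59 degrees, less where a joint would pass 70% of its speed; a pose out of reach is approached as far as the arm can. A call with a number of a shift or a turn outside -1 to 1 is refused whole. A call with a gripper value outside its range is refused whole. The fingers move at their own pace and stop on an object; the grip force is fixed at half the most. Time passes only in rows, so rows that do not move let the fingers close. It gives the time, the measured TCP pose, the force and the opening at its end, in the units of the state.
- env.state(): the state, without advancing time (a new reading comes with each control period).
- cams.read_camera(name): name is "scene" or "top" or "wrist"; returns the picture (420x560x3 uint8, blue, green, red); there is no depth.
- cams.camera_info(name): a dict with "fx", "fy", "cx", "cy" (pixels), "view" (4x4, takes a point from world to camera coordinates). Camera axes: x right, y down, z forward; pixel columns grow to the right and rows downward; lengths in mm; the calibration is good to about 2 mm. A picture is of the moment at which its call begins: read the wrist's pose just before it. camera_info takes no time and is no camera call; for the wrist camera it gives the pose at the moment of the call.
- env.job_done(): hands the job in, once; it reports no verdict.
The state is a dict: "t": time; "joints": joint angles; "qvel": joint speeds; "tau": joint torques, N m; "eef_pos": TCP position; "tcp_rot": TCP orientation; "ft_force": force on the tool from outside, world axes, zero at the start; "moment": the same for the moment, N m; "opening": opening from 0.0 (shut) to 1.0 (fully open).
Only numpy, scipy, OpenCV 4.12 (cv2) and the standard library are available. Lean on these libraries where they do the work, as an engineer would, in place of code of your own. Each camera call takes 0.05 s, during which the arm holds its last target. There are 200 camera calls.

## Working session

There is one attempt and no reset: what is moved stays moved. The work goes in short steps, Python scripts to look and compute and a tool call to move; the robot and the scene stay as the last step left them, time stands still between calls to the robot, and variables do not carry over. Pictures are saved under pics/ and viewed, about 12 in all and at most 16, crops included, and the job is handed in when it is done.

Besides the shell and the picture viewer there is one more tool, called after "Emit:" as name(argument=value, ...) on one line, values as JSON. carry_out: Moves the arm, as the interface text tells. Shifts and turns lie within -1 to 1; 1 stands for 0.5 m of shift or 180 degrees of turn. Its arguments: {"type":"object","properties":{"grip":{"type":"array"},"linear":{"type":"array"},"turn":{"type":"array"}},"required":["grip","linear","turn"]}

```bash
mkdir -p pics; ls
python3 - <<'E'
from cell import env,cams
import cv2
print(env.state())
for n in("scene","top"):
    cv2.imwrite(f"pics/{n}0.png",cams.read_camera(n)); i=cams.camera_info(n); print(n,i)
E
```

```text
pics
{'t': 0.0, 'joints': array([ 1.07540631e+00,  4.91573806e-01,  1.55947328e+00,  4.70979211e-05,
        1.09167516e+00, -1.05604867e-01]), 'qvel': array([-0.00039418, -0.0006151 ,  0.00031791, -0.00120019, -0.00029678,
       -0.00037088]), 'tau': array([-1.71574270e-04, -6.12646222e+01, -2.58185863e+01,  6.92258449e-02,
        4.83020826e-02, -9.12111227e-05]), 'eef_pos': array([237.3543883 , 577.92548201, 228.04467607]), 'tcp_rot': array([-1.71336239,  1.56966596, -2.10316928]), 'ft_force': array([ 0.11062057,  0.61450026, -0.43914785]), 'moment': array([0.00443949, 0.01023028, 0.04258096]), 'opening': 0.9985719421476285}
scene {'fx': 462.61025446108334, 'fy': 462.61025446108334, 'cx': 282.0126991748796, 'cy': 215.13319108870152, 'view': array([[-7.93541492e-01,  6.08503206e-01,  3.96837844e-03,
         4.30027597e+02],
       [ 4.79638350e-01,  6.29477144e-01, -6.11314631e-01,
        -2.35192119e+02],
       [-3.74484917e-01, -4.83200138e-01, -7.91377706e-01,
         1.36849238e+03],
       [ 0.00000000e+00,  0.00000000e+00,  0.00000000e+00,
         1.00000000e+00]])}
top {'fx': 534.0110781841387, 'fy': 534.0110781841387, 'cx': 282.6390147345673, 'cy': 211.7661003430135, 'view': array([[-9.88260310e-03, -9.99922235e-01, -7.60644103e-03,
         4.23468013e+00],
       [-9.92727062e-01,  1.07236364e-02, -1.19908231e-01,
         5.57270072e+02],
       [ 1.19980475e-01,  6.36611440e-03, -9.92755840e-01,
         1.48252553e+03],
       [ 0.00000000e+00,  0.00000000e+00,  0.00000000e+00,
         1.00000000e+00]])}
```

View pics/top0.png

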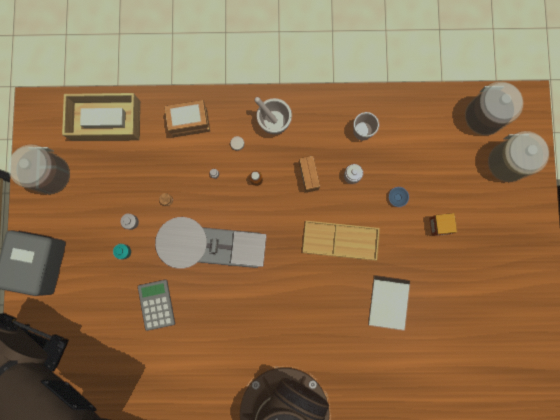

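View pics/scene0.png

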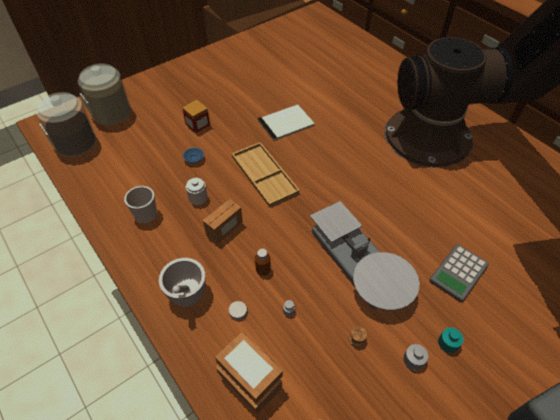

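Top: big steel weight candidates are steel (128,221), turquoise (121,251, excluded), brass piece (165,200), small steel (214,174), pale disc (237,143). The steel one at (128,221) fits; jar (354,174) against cup (366,125); bottle (255,178); carton (310,174); tin (445,224); tray (341,240); scale (181,242)/(249,249). I'll confirm them in one crop mosaic.

Run:
```python
import cv2,numpy as np
t=cv2.imread("pics/top0.png");s=cv2.imread("pics/scene0.png")
def c(im,u,v,h=33):
    k=cv2.resize(im[v-h:v+h,u-h:u+h],(198,198),interpolation=cv2.INTER_CUBIC)
    return k
a=[(t,130,232),(t,225,165),(t,310,174),(t,358,174),(s,430,345),(s,285,290),(s,223,222),(s,197,192),(t,445,224),(t,341,240),(t,249,249),(s,197,117)]
m=np.vstack([np.hstack([c(*x) for x in a[i:i+4]]) for i in(0,4,8)])
cv2.imwrite("pics/mos.png",m)
```

```text
(no output)
```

View pics/mos.png

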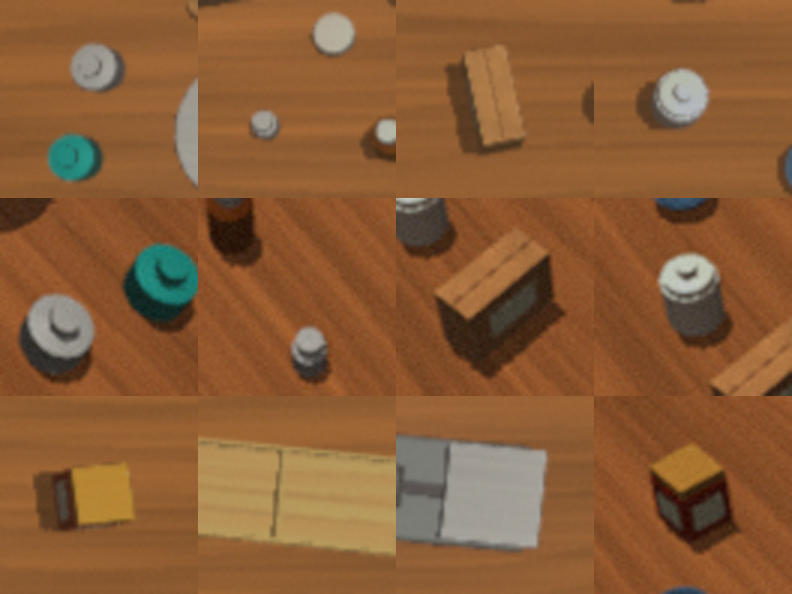

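The crops confirm: steel weight (128,221) has the knobbed shape and is not turquoise; jar, bottle, carton, tin and scale are as named. Now measuring.

```bash
cat > h.py <<'E'
import cv2,numpy as np
from cell import env,cams
from scipy.spatial.transform import Rotation as R
def ray(i,p):
    V=i["view"];r=V[:3,:3].T
    d=r@np.array([(p[0]-i["cx"])/i["fx"],(p[1]-i["cy"])/i["fy"],1.]);return -r@V[:3,3],d
def onz(i,p,z): o,d=ray(i,p);return (o+d*(z-o[2])/d[2])[:2]
def tri(a,b):
    o1,d1=ray(*a);o2,d2=ray(*b);d1=d1/np.linalg.norm(d1);d2=d2/np.linalg.norm(d2)
    s=np.linalg.lstsq(np.c_[d1,-d2],o2-o1,rcond=None)[0]
    p,q=o1+s[0]*d1,o2+s[1]*d2;return (p+q)/2,np.linalg.norm(p-q)
E
python3 - <<'E'
from h import *
np.set_printoptions(precision=1,suppress=True)
T,S=cams.camera_info("top"),cams.camera_info("scene")
def box(px,z):
    q=np.array([onz(T,p,z) for p in px],np.float32);e=np.diff(np.vstack([q,q[:1]]),axis=0)
    print(q.mean(0),[float(round(np.linalg.norm(x),1)) for x in e],[float(round(np.degrees(np.arctan2(x[1],x[0])),1)) for x in e])
for n,px,z in[("carton",[(300.3,158.3),(313,156),(319.3,187),(308,190.7)],64),("tin",[(436.7,215),(454.3,213),(456.7,231.7),(437.7,233.3)],66),("sq",[(233.3,231.7),(266.3,234.3),(263.3,266.7),(231,264.3)],50)]: print(n);box(px,z)
for n,a,b in[("bigknob",(126.3,221),(419,352.7)),("jarknob",(354.3,171.3),(195,183)),("bottlecap",(255,176),(262,253)),("tin",(446.3,223.2),(195.2,107.6)),("carton",(310.2,173),(222.8,215.3))]:print(n,*tri((T,a),(S,b)))
for n,I in("top",T),("scene",S):
    im=cv2.imread(f"pics/{n}0.png");h=cv2.cvtColor(im,cv2.COLOR_BGR2HSV)
    for nm,m in("grey",(h[...,1]<70)&(h[...,2]>120)),("tray",(h[...,0]>12)&(h[...,0]<28)&(h[...,1]>80)&(h[...,2]>140)):
        k,l,st,c=cv2.connectedComponentsWithStats(m.astype(np.uint8))
        for j in range(1,k):
            if 25<st[j,4]<4000 and 80<c[j,1]<400: 
                pts=np.argwhere(l==j)[:,::-1].astype(np.float32);print(n,nm,c[j],st[j],"z50",onz(I,c[j],50),np.array(cv2.minAreaRect(np.array([onz(I,p,15 if nm=="tray" else 50) for p in pts],np.float32)),dtype=object))
r=R.from_euler("xyz",env.state()["tcp_rot"]).as_matrix();print(r)
print(cams.camera_info("wrist"))
E
```

```text
carton
[662.5 -79.9] [36.400001525878906, 90.0999984741211, 33.29999923706055, 94.69999694824219] [-80.19999694824219, -169.6999969482422, 107.69999694824219, 12.300000190734863]
tin
[ 516.6 -453.9] [49.20000076293945, 52.20000076293945, 52.599998474121094, 50.79999923706055] [-84.0999984741211, -175.5, 94.19999694824219, 0.6000000238418579]
sq
[451.3  94.6] [92.69999694824219, 90.4000015258789, 90.0, 90.9000015258789] [-95.0999984741211, 174.39999389648438, 85.19999694824219, -4.0]
bigknob [535.1 440.7  39.5] 0.2865061533908715
jarknob [ 665.2 -203.4   61. ] 2.7488723595091753
bottlecap [655.2  74.4  67.4] 0.76607403391644
tin [ 515.2 -453.    64.5] 4.039125465656737
carton [663.1 -79.6  53.3] 3.103763918539646
top grey [502.9 100.4] [ 485   83   37   39 1103] z50 [ 870.4 -637.2] [(866.641845703125, -637.3206787109375)
 (103.02091979980469, 112.53327178955078) 86.83936309814453]
top grey [272.9 116.7] [255  97  37  36 621] z50 [830.5  23.5] [(835.2242431640625, 25.768192291259766)
 (108.36821746826172, 98.69978332519531) 83.91937255859375]
top grey [185.1 114.6] [170 104  31  22 496
[... 16953 characters left out ...]
43164, 25.75432777404785) 52.589576721191406]
scene tray [309.9 396.8] [305 386  11  19  37] z50 [765.1 376. ] [(756.32373046875, 366.075439453125) (37.744140625, 10.414052963256836)
 69.79720306396484]
scene tray [403.9 392.4] [400 386   9  13  36] z50 [620.3 476.8] [(606.3734741210938, 474.4991455078125)
 (20.91899299621582, 14.685986518859863) 86.19841003417969]
[[-0.   0.4  0.9]
 [-0.   0.9 -0.4]
 [-1.  -0.  -0. ]]
{'fx': 329.93471582666353, 'fy': 329.93471582666353, 'cx': 279.8886339406711, 'cy': 204.56727272923496, 'view': array([[   0.4,    0.9,   -0. , -625. ],
       [   0.9,   -0.4,    0.2,  -26.8],
       [   0.2,   -0.1,   -1. ,  389.1],
       [   0. ,    0. ,    0. ,    1. ]])}
```

```bash
cat >> h.py <<'E'
def go(x,y,z,dphi=0):
    """prints total shift in tool units to reach TCP x,y,z (world mm); dphi: yaw still to be turned before lateral moves, deg"""
    s=env.state();r=R.from_euler("xyz",s["tcp_rot"]).as_matrix();f=np.arctan2(r[1,1],r[0,1])+np.radians(dphi)
    p=s["eef_pos"];d=np.array([x,y,z])-p
    k=np.array([-d[2],d[0]*np.cos(f)+d[1]*np.sin(f),d[0]*np.sin(f)-d[1]*np.cos(f)])/500
    print("t %.2f"%s["t"],"pos",p.round(1),"phi %.1f"%np.degrees(f-np.radians(dphi)),"axz %.3f"%r[2,0],"open %.3f"%s["opening"],"F",s["ft_force"].round(1),"j6 %.2f"%s["joints"][5])
    print("  shift",k.round(4),"lateral rows %.1f"%(np.hypot(*k[1:])/.1),"turn total %.4f"%(-dphi/180))
E
python3 - <<'E'
from h import *
T,S=cams.camera_info("top"),cams.camera_info("scene")
print("big z32",onz(T,(127.7,220.9),32),onz(S,(416.7,353.8),32),tri((T,(127.7,220.9)),(S,(416.7,353.8))))
print("jar",tri((T,(354,172.5)),(S,(194.4,184.4))),onz(T,(354,172.5),58))
print("cap",tri((T,(254.9,175.2)),(S,(261.7,252.5))))
print("small",onz(T,(213.7,172.5),25))
print("tray",[onz(T,p,15).round(1) for p in((304,221),(380,227),(378,259),(303,254))])
go(535,439,130)
E
```

```text
big z32 [536.07872725 439.12586638] [537.01300741 438.47052023] (array([536.42731535, 438.82275414,  31.50358612]), np.float64(1.0611775720458518))
jar (array([ 664.91556745, -204.65598665,   53.83103201]), np.float64(1.481751964746348)) [ 663.49203629 -203.66241234]
cap (array([656.46757561,  74.64714945,  71.0472479 ]), np.float64(0.08118977535950814))
small [674.51029435 196.18760307]
tray [array([532.2, -62.4]), array([ 512.6, -279.4]), array([ 421.5, -270.9]), array([437.8, -58.2])]
t 0.10 pos [237.4 578.  228.1] phi 67.7 axz -1.000 open 1.001 F [ 0.2  0.5 -0.4] j6 -0.11
  shift [ 0.1963 -0.0308  0.6562] lateral rows 6.6 turn total 0.0000
```

Emit:
carry_out(grip=[-1, -1, -1, -1, -1], linear=[[0.02, -0.0045, 0.094], [0.02, -0.0045, 0.094], [0.02, -0.0045, 0.094], [0.02, -0.0045, 0.094], [0.02, -0.0045, 0.094]], turn=[0, 0, 0, 0, 0])

```text
t: 0.6
eef_pos: [452.1, 477.3, 178.0]
tcp_rot: [-2.231, 1.57, -2.62]
ft_force: [0.1, 0.8, 0.6]
opening: 0.997
```

Emit:
carry_out(grip=[-1, -1, -1, -1], linear=[[0.02, -0.0045, 0.094], [0.02, -0.0045, 0.094], [0.05, 0, 0], [0, 0, 0]], turn=[0, 0, 0, 0])

```text
t: 1.0
eef_pos: [535.6, 436.7, 130.0]
tcp_rot: [-2.173, 1.565, -2.565]
ft_force: [0.0, 0.9, 0.1]
opening: 1.003
```

Run:
```python
from h import *
go(536.4,438.8,18)
cv2.imwrite("pics/w1.png",cams.read_camera("wrist"));W=cams.camera_info("wrist");print(W["view"].round(3).tolist())
p=W["view"]@[536.4,438.8,46,1];print(p[:2]/p[2]*W["fx"]+[W["cx"],W["cy"]])
```

```text
t 1.00 pos [535.6 436.7 130. ] phi 67.5 axz -1.000 open 1.003 F [0.  0.9 0.1] j6 -0.59
  shift [ 0.224   0.0045 -0.    ] lateral rows 0.0 turn total 0.0000
[[0.381, 0.925, -0.003, -608.782], [0.899, -0.37, 0.234, -323.276], [0.216, -0.092, -0.972, 220.088], [0.0, 0.0, 0.0, 1.0]]
[281.4889096  214.30403685]
```

View pics/w1.png

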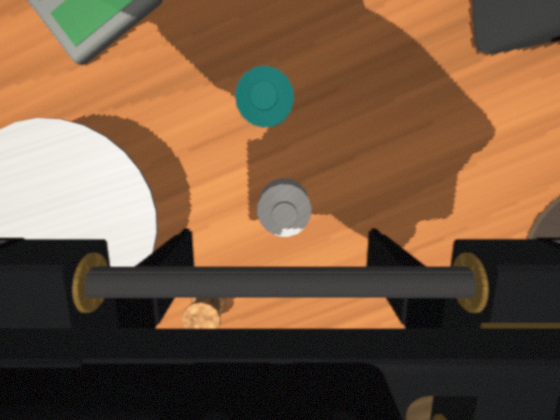

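The wrist view shows the steel weight's knob at (284,213), 3 px from the prediction and between the fingers, with turquoise clear at (264,96). Descending.

Emit:
carry_out(grip=[-1, -1, -1, -1, 1], linear=[[0.08, 0.006, 0], [0.08, 0, 0], [0.04, 0, 0], [0.024, 0, 0], [0, 0, 0]], turn=[0, 0, 0, 0, 0])

```text
t: 1.55
eef_pos: [536.2, 441.9, 21.4]
tcp_rot: [-2.222, 1.57, -2.61]
ft_force: [0.0, 0.2, 0.5]
opening: 0.959
```

Emit:
carry_out(grip=[1, 1, 1, 1, 1], linear=[[0, 0, 0], [0, 0, 0], [0, 0, 0], [0, 0, 0], [0, 0, 0]], turn=[0, 0, 0, 0, 0])

```text
t: 2.05
eef_pos: [537.1, 441.4, 22.1]
tcp_rot: [1.015, 1.57, 0.625]
ft_force: [0.2, -0.0, -0.2]
opening: 0.55
```

Emit:
carry_out(grip=[1, 1, 1, 1, 1], linear=[[-0.02, 0, 0], [-0.08, 0, 0], [-0.08, 0, 0], [-0.06, 0, 0], [0, 0, 0]], turn=[0, 0, 0, 0, 0])

```text
t: 2.55
eef_pos: [538.2, 442.2, 146.5]
tcp_rot: [0.989, 1.564, 0.6]
ft_force: [1.6, -0.0, -3.4]
opening: 0.45
```

Run:
```python
from h import *
go(453.7,95.4,68)
```

```text
t 2.55 pos [538.2 442.2 146.5] phi 67.7 axz -1.000 open 0.450 F [ 1.6 -0.  -3.4] j6 -0.59
  shift [ 0.1571 -0.7059  0.1072] lateral rows 7.1 turn total 0.0000
```

Emit:
carry_out(grip=[1, 1, 1, 1, 1], linear=[[0, -0.088, 0.0134], [0, -0.088, 0.0134], [0, -0.088, 0.0134], [0, -0.088, 0.0134], [0, -0.088, 0.0134]], turn=[0, 0, 0, 0, 0])

```text
t: 3.05
eef_pos: [482.9, 223.3, 140.4]
tcp_rot: [-2.455, 1.569, -2.845]
ft_force: [0.8, -0.4, -3.5]
opening: 0.46
```

Emit:
carry_out(grip=[1, 1, 1, 1, 1], linear=[[0, -0.088, 0.0134], [0, -0.088, 0.0134], [0, -0.088, 0.0134], [0, 0, 0], [0, 0, 0]], turn=[0, 0, 0, 0, 0])

```text
t: 3.55
eef_pos: [452.4, 94.6, 141.1]
tcp_rot: [-2.853, 1.57, 3.038]
ft_force: [0.2, 0.3, -4.5]
opening: 0.457
```

Run:
```python
from h import *
go(453.7,95.4,68)
a=cams.read_camera("scene");i=cams.camera_info("scene")
p=i["view"]@np.r_[env.state()["eef_pos"],1];u,v=(p[:2]/p[2]*i["fx"]+[i["cx"],i["cy"]]).astype(int);print(u,v)
b=cams.read_camera("wrist")
cv2.imwrite("pics/m2.png",np.hstack([cv2.resize(a[v-50:v+50,u-50:u+50],(400,400),interpolation=2),cv2.resize(b,(400,400))]))
```

```text
t 3.55 pos [452.4  94.6 141.1] phi 67.5 axz -1.000 open 0.457 F [ 0.2  0.3 -4.5] j6 -1.12
  shift [0.1462 0.0024 0.0017] lateral rows 0.0 turn total 0.0000
339 195
```

View pics/m2.png

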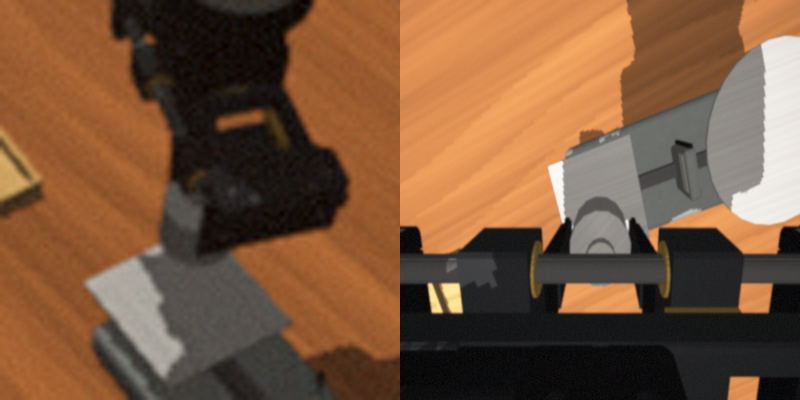

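Weight is firmly held, foot just above the square dish. Lowering with force checks.

Emit:
carry_out(grip=[1, 1, 1, 1], linear=[[0.06, 0.002, 0.002], [0.05, 0, 0], [0.02, 0, 0], [0, 0, 0]], turn=[0, 0, 0, 0])

```text
t: 4.05
eef_pos: [453.6, 96.7, 75.5]
tcp_rot: [-2.727, 1.568, -3.116]
ft_force: [-0.8, -0.9, -4.2]
opening: 0.451
```

Emit:
carry_out(grip=[1, 1], linear=[[0.008, 0, 0], [0, 0, 0]], turn=[0, 0])

```text
t: 4.25
eef_pos: [454.4, 96.2, 73.1]
tcp_rot: [0.591, 1.57, 0.202]
ft_force: [-0.1, 0.4, -2.7]
opening: 0.452
```

Emit:
carry_out(grip=[1, 1], linear=[[0.008, 0, 0], [0, 0, 0]], turn=[0, 0])

```text
t: 4.45
eef_pos: [454.7, 95.8, 70.7]
tcp_rot: [0.393, 1.568, 0.003]
ft_force: [-5.5, -2.1, 25.2]
opening: 0.455
```

Emit:
carry_out(grip=[1, 1], linear=[[0.004, 0, 0], [0, 0, 0]], turn=[0, 0])

```text
t: 4.65
eef_pos: [455.1, 95.7, 69.5]
tcp_rot: [0.387, 1.566, -0.002]
ft_force: [-7.7, -4.2, 39.4]
opening: 0.457
```

Emit:
carry_out(grip=[1, 1], linear=[[0.004, 0, 0], [0, 0, 0]], turn=[0, 0])

```text
t: 4.85
eef_pos: [455.5, 95.5, 68.0]
tcp_rot: [0.357, 1.565, -0.032]
ft_force: [-6.6, -7.6, 46.4]
opening: 0.454
```

Emit:
carry_out(grip=[1, 0.1, -0.3, -0.3, -0.3], linear=[[-0.009, 0, 0], [0, 0, 0], [0, 0, 0], [0, 0, 0], [0, 0, 0]], turn=[0, 0, 0, 0, 0])

```text
t: 5.35
eef_pos: [454.0, 96.0, 68.9]
tcp_rot: [-2.983, 1.57, 2.91]
ft_force: [-0.4, -0.2, 0.1]
opening: 0.633
```

Emit:
carry_out(grip=[-1, -1, -1, -1, -1], linear=[[0, 0, 0], [0, 0, 0], [-0.05, 0, 0], [-0.08, 0, 0], [-0.05, 0, 0]], turn=[0, 0, 0, 0, 0])

```text
t: 5.85
eef_pos: [454.3, 96.0, 161.0]
tcp_rot: [0.552, 1.57, 0.163]
ft_force: [0.4, -0.1, -0.1]
opening: 0.98
```

Run:
```python
from h import *
go(664.5,-204,150)
a=cams.read_camera("scene");t=cams.read_camera("top");b=cams.read_camera("wrist")
cv2.imwrite("pics/m3.png",np.hstack([cv2.resize(a[150:310,280:440],(400,400),interpolation=2),cv2.resize(b,(400,400))]))
```

```text
t 5.85 pos [454.3  96.  161. ] phi 67.7 axz -1.000 open 0.980 F [ 0.4 -0.1 -0.1] j6 -1.12
  shift [ 0.022  -0.3953  0.6168] lateral rows 7.3 turn total 0.0000
```

View pics/m3.png

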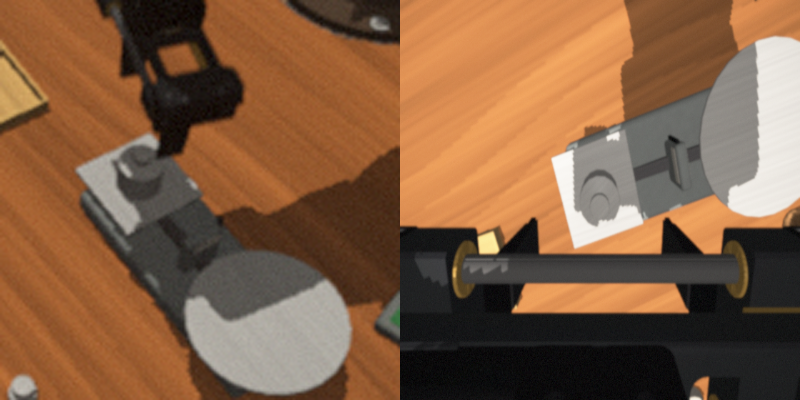

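The weight is upright near the middle of the square dish and the round dish is up. On to the jar.

Emit:
carry_out(grip=[-1, -1, -1, -1, -1], linear=[[0, -0.0494, 0.0771], [0, -0.0494, 0.0771], [0, -0.0494, 0.0771], [0, -0.0494, 0.0771], [0, -0.0494, 0.0771]], turn=[0, 0, 0, 0, 0])

```text
t: 6.5
eef_pos: [585.8, -93.2, 157.5]
tcp_rot: [-3.084, 1.569, 2.809]
ft_force: [0.5, -0.2, 0.5]
opening: 0.999
```

Emit:
carry_out(grip=[-1, -1, -1, -1, -1], linear=[[0, -0.0494, 0.0771], [0, -0.0494, 0.0771], [0, -0.0494, 0.0771], [0, 0, 0], [0, 0, 0]], turn=[0, 0, 0, 0, 0])

```text
t: 7.0
eef_pos: [663.6, -204.5, 156.6]
tcp_rot: [3.071, 1.568, 2.68]
ft_force: [-0.4, 0.8, -0.9]
opening: 0.997
```

```bash
cat >> h.py <<'E'
def proj(i,p): q=i["view"]@np.r_[p,1];return q[:2]/q[2]*i["fx"]+[i["cx"],i["cy"]]
E
python3 - <<'E'
from h import *
go(664.5,-204,25)
W=cams.camera_info("wrist");b=cams.read_camera("wrist");q=proj(W,[664.5,-204,66]);print(q)
cv2.circle(b,(int(q[0]),int(q[1])),3,(0,0,255),-1)
cv2.imwrite("pics/w4.png",b)
E
```

```text
t 7.00 pos [ 663.6 -204.5  156.6] phi 67.6 axz -1.000 open 0.997 F [-0.4  0.8 -0.9] j6 -1.57
  shift [0.2633 0.0015 0.0012] lateral rows 0.0 turn total 0.0000
[280.36362607 212.7483416 ]
```

View pics/w4.png

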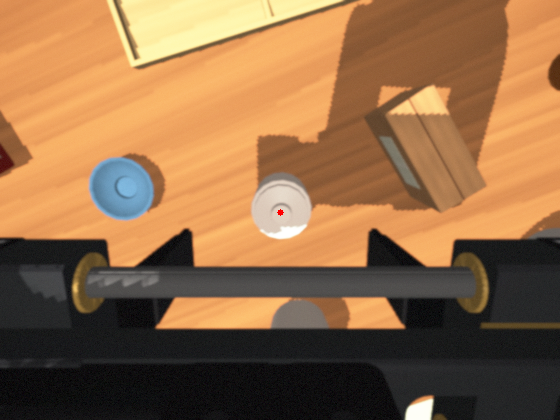

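Jar knob at (281,213) matches the predicted point exactly. Grasping.

Emit:
carry_out(grip=[-1, -1, -1, -1, -1], linear=[[0.08, 0.0015, 0.001], [0.08, 0, 0], [0.06, 0, 0], [0.043, 0, 0], [0, 0, 0]], turn=[0, 0, 0, 0, 0])

```text
t: 7.55
eef_pos: [663.0, -201.6, 24.5]
tcp_rot: [3.109, 1.565, 2.72]
ft_force: [-0.3, -0.3, -0.5]
opening: 1.0
```

Emit:
carry_out(grip=[1, 1, 1, 1, 1], linear=[[0, 0, 0], [0, 0, 0], [0, 0, 0], [0, 0, 0], [0, 0, 0]], turn=[0, 0, 0, 0, 0])

```text
t: 8.05
eef_pos: [665.2, -203.6, 28.3]
tcp_rot: [0.127, 1.57, -0.262]
ft_force: [0.2, 0.2, -0.1]
opening: 0.633
```

Emit:
carry_out(grip=[1, 1, 1, 1, 1], linear=[[0, 0, 0], [0, 0, 0], [0, 0, 0], [0, 0, 0], [0, 0, 0]], turn=[0, 0, 0, 0, 0])

```text
t: 8.55
eef_pos: [665.0, -203.7, 27.8]
tcp_rot: [-0.2, 1.571, -0.59]
ft_force: [-1.1, -1.5, 4.7]
opening: 0.521
```

Run:
```python
from h import *
go(473.3,284.4,150)
```

```text
t 8.55 pos [ 665.  -203.7   27.8] phi 67.7 axz -1.000 open 0.521 F [-1.1 -1.5  4.7] j6 -1.57
  shift [-0.2443  0.7572 -0.7257] lateral rows 10.5 turn total 0.0000
```

Emit:
carry_out(grip=[1, 1, 1, 1, 1], linear=[[-0.03, 0, 0], [-0.06, 0, 0], [-0.08, 0, 0], [-0.074, 0, 0], [0, 0, 0]], turn=[0, 0, 0, 0, 0])

```text
t: 9.05
eef_pos: [666.9, -204.1, 155.8]
tcp_rot: [0.027, 1.562, -0.363]
ft_force: [0.9, 0.4, -1.5]
opening: 0.523
```

Run:
```python
from h import *
go(499.3,273.7,150)
```

```text
t 9.05 pos [ 666.9 -204.1  155.8] phi 67.7 axz -1.000 open 0.523 F [ 0.9  0.4 -1.5] j6 -1.57
  shift [ 0.0116  0.7566 -0.6729] lateral rows 10.1 turn total 0.0000
```

Emit:
carry_out(grip=[1, 1, 1, 1, 1], linear=[[0, 0.04, -0.035], [0, 0.065, -0.058], [0, 0.065, -0.058], [0, 0.065, -0.058], [0, 0.065, -0.058]], turn=[0, 0, 0, 0, 0])

```text
t: 9.55
eef_pos: [597.3, -12.5, 149.2]
tcp_rot: [-3.103, 1.57, 2.79]
ft_force: [0.2, 0.3, -2.4]
opening: 0.521
```

Emit:
carry_out(grip=[1, 1, 1, 1, 1], linear=[[0, 0.065, -0.058], [0, 0.065, -0.058], [0, 0.065, -0.058], [0, 0.065, -0.058], [0, 0.065, -0.058]], turn=[0, 0, 0, 0, 0])

```text
t: 10.05
eef_pos: [524.9, 192.9, 149.3]
tcp_rot: [-2.71, 1.57, -3.1]
ft_force: [1.7, 0.1, -3.2]
opening: 0.517
```

Emit:
carry_out(grip=[1, 1, 1, 1, 1], linear=[[0, 0.065, -0.058], [0, 0.065, -0.056], [0, 0, 0], [0, 0, 0], [0, 0, 0]], turn=[0, 0, 0, 0, 0])

```text
t: 10.55
eef_pos: [498.2, 272.5, 149.4]
tcp_rot: [-2.332, 1.57, -2.722]
ft_force: [1.0, 0.2, -3.0]
opening: 0.519
```

Run:
```python
from h import *
go(499.3,273.7,92)
```

```text
t 10.55 pos [498.2 272.5 149.4] phi 67.6 axz -1.000 open 0.519 F [ 1.   0.2 -3. ] j6 -0.80
  shift [0.1147 0.0032 0.0012] lateral rows 0.0 turn total 0.0000
```

Emit:
carry_out(grip=[1, 1, 1, 1, 1], linear=[[0.04, 0.002, 0.001], [0.04, 0, 0], [0.024, 0, 0], [0.01, 0, 0], [0, 0, 0]], turn=[0, 0, 0, 0, 0])

```text
t: 11.05
eef_pos: [499.1, 273.3, 92.3]
tcp_rot: [-2.439, 1.57, -2.83]
ft_force: [0.1, 0.5, -2.7]
opening: 0.522
```

Emit:
carry_out(grip=[1, 1], linear=[[0.004, 0, 0], [0, 0, 0]], turn=[0, 0])

```text
t: 11.25
eef_pos: [499.2, 273.9, 91.1]
tcp_rot: [0.845, 1.57, 0.455]
ft_force: [-0.1, 1.3, -2.3]
opening: 0.52
```

Emit:
carry_out(grip=[1, 1], linear=[[0.006, 0, 0], [0, 0, 0]], turn=[0, 0])

```text
t: 11.45
eef_pos: [498.9, 273.9, 87.6]
tcp_rot: [1.091, 1.571, 0.702]
ft_force: [-0.0, -0.3, -2.1]
opening: 0.518
```

Emit:
carry_out(grip=[1, 1], linear=[[0.004, 0, 0], [0, 0, 0]], turn=[0, 0])

```text
t: 11.65
eef_pos: [499.1, 274.0, 85.7]
tcp_rot: [0.978, 1.57, 0.589]
ft_force: [-0.4, 0.1, -0.1]
opening: 0.52
```

Emit:
carry_out(grip=[0, -0.1, -0.3, -0.5, -0.5], linear=[[0.001, 0, 0], [0, 0, 0], [0, 0, 0], [0, 0, 0], [0, 0, 0]], turn=[0, 0, 0, 0, 0])

```text
t: 12.15
eef_pos: [499.0, 273.9, 85.2]
tcp_rot: [1.137, 1.571, 0.747]
ft_force: [-0.7, 0.7, -0.1]
opening: 0.725
```

Emit:
carry_out(grip=[-1, -1, -1, -1, -1], linear=[[0, 0, 0], [-0.03, 0, 0], [-0.05, 0, 0], [-0.06, 0, 0], [0, 0, 0]], turn=[0, 0, 0, 0, 0])

```text
t: 12.65
eef_pos: [500.3, 274.4, 158.5]
tcp_rot: [0.786, 1.565, 0.397]
ft_force: [0.1, 0.3, -1.1]
opening: 0.996
```

Run:
```python
from h import *
go(656,74.6,160)
a=cams.read_camera("scene");b=cams.read_camera("wrist")
cv2.imwrite("pics/m5.png",np.hstack([cv2.resize(a[170:330,290:450],(400,400),interpolation=2),cv2.resize(b,(400,400))]))
```

```text
t 12.65 pos [500.3 274.4 158.5] phi 67.7 axz -1.000 open 0.996 F [ 0.1  0.3 -1.1] j6 -0.80
  shift [-0.003  -0.2514  0.44  ] lateral rows 5.1 turn total 0.0000
```

View pics/m5.png

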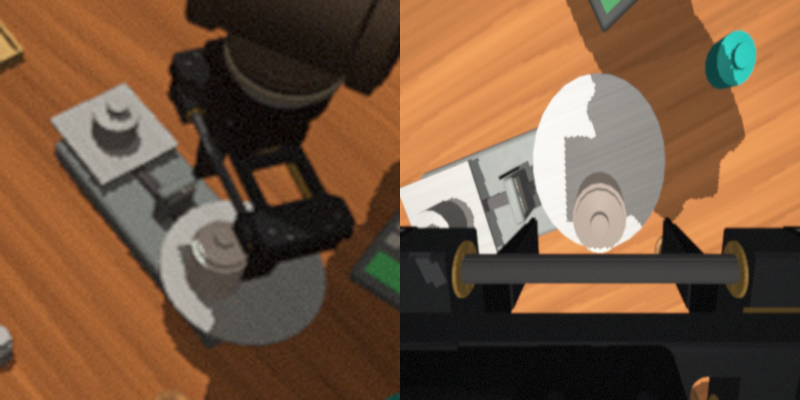

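Jar upright on the round dish, well inside the edge; the dish is still up. Now the bottle.

Emit:
carry_out(grip=[-1, -1, -1, -1, -1], linear=[[0, -0.042, 0.0733], [0, -0.042, 0.0733], [0, -0.042, 0.0733], [0, -0.042, 0.0733], [0, -0.042, 0.0733]], turn=[0, 0, 0, 0, 0])

```text
t: 13.25
eef_pos: [629.0, 105.5, 153.7]
tcp_rot: [-2.752, 1.569, 3.141]
ft_force: [1.4, 0.2, 0.2]
opening: 1.003
```

Emit:
carry_out(grip=[-1, -1, -1], linear=[[0, -0.042, 0.0733], [0, 0, 0], [0, 0, 0]], turn=[0, 0, 0])

```text
t: 13.55
eef_pos: [654.1, 73.0, 153.4]
tcp_rot: [-2.828, 1.568, 3.063]
ft_force: [-0.6, -0.0, -0.2]
opening: 0.996
```

Run:
```python
from h import *
go(656,74.6,25)
W=cams.camera_info("wrist");b=cams.read_camera("wrist");q=proj(W,[656,74.6,72]);print(q)
hs=cv2.cvtColor(b,cv2.COLOR_BGR2HSV);x,y=q.astype(int)
m=((hs[...,1]<60)&(hs[...,2]>110)).astype(np.uint8);m[:,:x-40]=0;m[:,x+40:]=0;m[:y-40]=0;m[y+40:]=0
k,l,st,c=cv2.connectedComponentsWithStats(m)
for j in range(1,k):
    if st[j,4]>60:print(st[j],c[j],onz(W,c[j],72))
```

```text
t 13.55 pos [654.1  73.  153.4] phi 67.6 axz -1.000 open 0.996 F [-0.6 -0.  -0.2] j6 -1.17
  shift [0.2568 0.0044 0.0023] lateral rows 0.1 turn total 0.0000
[282.46146539 216.50824111]
[270 201  28  30 647] [283.42812983 215.57805255] [655.60932509  75.5406616 ]
```

Emit:
carry_out(grip=[-1, -1, -1, -1, -1], linear=[[0.07, 0.004, 0.001], [0.08, 0, 0], [0.07, 0, 0], [0.037, 0, 0], [0, 0, 0]], turn=[0, 0, 0, 0, 0])

```text
t: 14.1
eef_pos: [653.5, 76.7, 23.7]
tcp_rot: [-2.767, 1.565, 3.128]
ft_force: [-0.5, 0.0, 0.9]
opening: 0.998
```

Emit:
carry_out(grip=[1, 1, 1, 1, 1], linear=[[0, 0, 0], [0, 0, 0], [0, 0, 0], [0, 0, 0], [0, 0, 0]], turn=[0, 0, 0, 0, 0])

```text
t: 14.6
eef_pos: [655.9, 75.4, 27.3]
tcp_rot: [0.476, 1.57, 0.087]
ft_force: [-0.1, -0.1, -0.3]
opening: 0.638
```

Emit:
carry_out(grip=[1, 1, 1, 1, 1], linear=[[0, 0, 0], [0, 0, 0], [0, 0, 0], [0, 0, 0], [0, 0, 0]], turn=[0, 0, 0, 0, 0])

```text
t: 15.1
eef_pos: [655.7, 75.4, 26.6]
tcp_rot: [2.976, 1.571, 2.586]
ft_force: [-1.3, -0.6, 1.9]
opening: 0.378
```

Run:
```python
from h import *
go(443.7,296.6,160)
```

```text
t 15.10 pos [655.7  75.4  26.6] phi 67.7 axz -1.000 open 0.378 F [-1.3 -0.6  1.9] j6 -1.17
  shift [-0.2667  0.2482 -0.5603] lateral rows 6.1 turn total 0.0000
```

Emit:
carry_out(grip=[1, 1, 1, 1, 1], linear=[[-0.03, 0, 0], [-0.07, 0, 0], [-0.08, 0, 0], [-0.08, 0, 0], [-0.05, 0, 0]], turn=[0, 0, 0, 0, 0])

```text
t: 15.6
eef_pos: [656.2, 75.5, 185.9]
tcp_rot: [0.439, 1.567, 0.05]
ft_force: [0.3, -0.4, -1.2]
opening: 0.369
```

Emit:
carry_out(grip=[1, 1, 1, 1, 1], linear=[[0, 0.02, -0.045], [0, 0.036, -0.082], [0, 0.036, -0.082], [0, 0.036, -0.082], [0, 0.036, -0.082]], turn=[0, 0, 0, 0, 0])

```text
t: 16.1
eef_pos: [512.9, 223.1, 182.7]
tcp_rot: [0.851, 1.57, 0.461]
ft_force: [1.0, 0.3, -1.3]
opening: 0.373
```

Emit:
carry_out(grip=[1, 1, 1, 1, 1], linear=[[0, 0.036, -0.082], [0, 0.036, -0.08], [0, 0.012, -0.025], [0, 0, 0], [0, 0, 0]], turn=[0, 0, 0, 0, 0])

```text
t: 16.6
eef_pos: [444.4, 296.3, 182.2]
tcp_rot: [0.712, 1.57, 0.322]
ft_force: [1.1, -0.3, -1.0]
opening: 0.372
```

Run:
```python
from h import *
go(443.7,296.6,90)
```

```text
t 16.60 pos [444.4 296.3 182.2] phi 67.7 axz -1.000 open 0.372 F [ 1.1 -0.3 -1. ] j6 -0.72
  shift [ 0.1844  0.     -0.0016] lateral rows 0.0 turn total 0.0000
```

Emit:
carry_out(grip=[1, 1, 1, 1, 1], linear=[[0.06, 0, -0.001], [0.06, 0, 0], [0.04, 0, 0], [0.02, 0, 0], [0, 0, 0]], turn=[0, 0, 0, 0, 0])

```text
t: 17.1
eef_pos: [443.9, 295.8, 90.7]
tcp_rot: [-2.275, 1.569, -2.666]
ft_force: [0.1, 0.2, -1.6]
opening: 0.376
```

Emit:
carry_out(grip=[1, 1, 1, 1, 1], linear=[[0.006, 0, 0], [0.006, 0, 0], [0.006, 0, 0], [0.006, 0, 0], [0, 0, 0]], turn=[0, 0, 0, 0, 0])

```text
t: 17.6
eef_pos: [443.4, 296.7, 79.6]
tcp_rot: [1.103, 1.571, 0.713]
ft_force: [0.8, 0.5, -1.4]
opening: 0.378
```

Run:
```python
from h import *
go(443.7,296.6,77)
```

```text
t 17.60 pos [443.4 296.7  79.6] phi 67.7 axz -1.000 open 0.378 F [ 0.8  0.5 -1.4] j6 -0.72
  shift [ 0.0051 -0.      0.0006] lateral rows 0.0 turn total 0.0000
```

Emit:
carry_out(grip=[1, 1, 1], linear=[[0.004, 0, 0], [0.003, 0, 0], [0, 0, 0]], turn=[0, 0, 0])

```text
t: 17.9
eef_pos: [443.4, 296.7, 76.0]
tcp_rot: [2.653, 1.571, 2.264]
ft_force: [1.0, -0.5, 0.0]
opening: 0.372
```

Run:
```python
from h import *
f=[]
for _ in range(2):
    a=cams.read_camera("scene");f.append(env.state()["ft_force"][2])
go(443.7,296.6,76);print(f)
b=cams.read_camera("wrist")
cv2.imwrite("pics/m6.png",np.hstack([cv2.resize(a[170:330,290:450],(400,400),interpolation=2),cv2.resize(b,(400,400))]))
```

```text
t 18.00 pos [443.4 296.7  76.1] phi 67.7 axz -1.000 open 0.379 F [ 0.6 -0.4 -0.1] j6 -0.72
  shift [ 0.0003 -0.      0.0007] lateral rows 0.0 turn total 0.0000
[np.float64(0.4503427091986298), np.float64(-0.14882941630850638)]
```

View pics/m6.png

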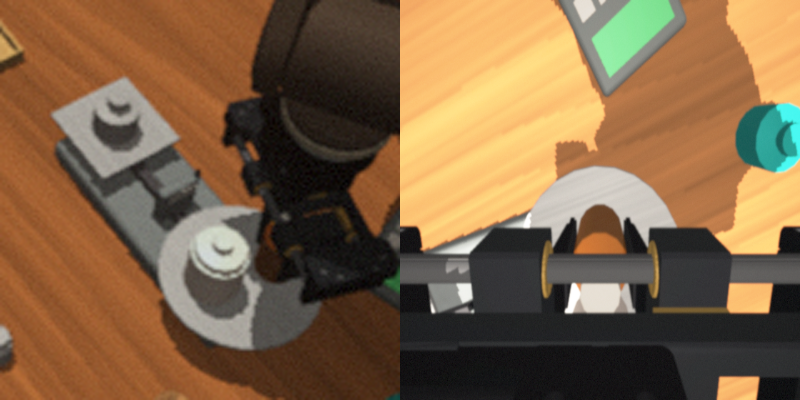

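Bottle is on the dish beside the jar, weight carried. Releasing and going up.

Emit:
carry_out(grip=[0.2, 0.1, 0, -0.1, -0.2], linear=[[0, 0, 0], [0, 0, 0], [0, 0, 0], [0, 0, 0], [0, 0, 0]], turn=[0, 0, 0, 0, 0])

```text
t: 18.55
eef_pos: [443.4, 296.7, 76.1]
tcp_rot: [1.569, 1.571, 1.18]
ft_force: [-0.4, -0.1, 1.4]
opening: 0.574
```

Emit:
carry_out(grip=[-0.4, -0.4, -0.4, -0.6, -1], linear=[[0, 0, 0], [-0.04, 0, 0], [-0.08, 0, 0], [-0.08, 0, 0], [-0.02, 0, 0]], turn=[0, 0, 0, 0, 0])

```text
t: 19.05
eef_pos: [444.4, 297.3, 189.9]
tcp_rot: [0.867, 1.565, 0.477]
ft_force: [0.5, 0.4, -0.1]
opening: 0.817
```

Run:
```python
from h import *
go(663,-80,185,31)
a=cams.read_camera("scene");b=cams.read_camera("wrist")
cv2.imwrite("pics/m7.png",np.hstack([cv2.resize(a[170:330,290:450],(400,400),interpolation=2),cv2.resize(b,(400,400))]))
```

```text
t 19.05 pos [444.4 297.3 189.9] phi 67.7 axz -1.000 open 0.817 F [ 0.5  0.4 -0.1] j6 -0.72
  shift [ 0.0098 -0.8119  0.3183] lateral rows 8.7 turn total -0.1722
```

View pics/m7.png

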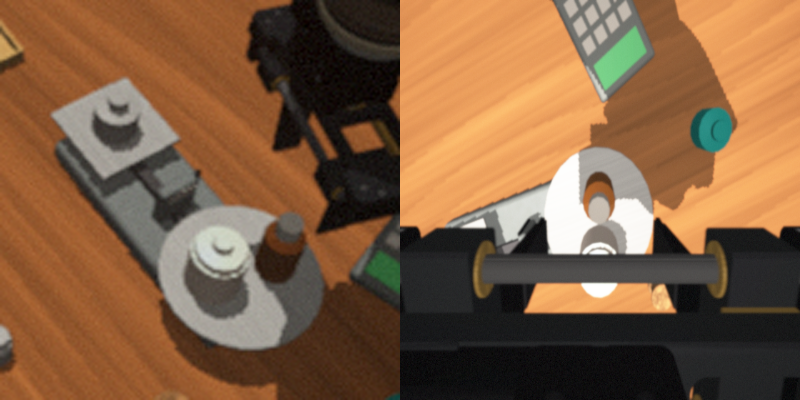

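Scale looks level with jar and bottle upright side by side. Now the tin: turn −64°, then travel.

Emit:
carry_out(grip=[-1, -1, -1, -1, -1], linear=[[0, 0, 0], [0, 0, 0], [0, 0, 0], [0, 0, 0], [0, 0, 0]], turn=[0.044, 0.044, 0.044, 0.044, 0.044])

```text
t: 19.65
eef_pos: [442.8, 296.4, 184.2]
tcp_rot: [-1.611, 1.568, -2.698]
ft_force: [0.2, -0.5, -0.1]
opening: 1.0
```

Emit:
carry_out(grip=[-1, -1, -1, -1, -1], linear=[[0, 0, 0], [0, 0, 0], [0, 0, 0], [0, 0, 0], [0, 0, 0]], turn=[0.044, 0.044, 0.044, 0, 0])

```text
t: 20.15
eef_pos: [443.0, 296.5, 185.0]
tcp_rot: [-1.219, 1.569, -2.71]
ft_force: [-0.3, 0.8, -0.2]
opening: 1.0
```

Run:
```python
from h import *
go(516,-453.5,190)
```

```text
t 20.15 pos [443.  296.5 185. ] phi 4.5 axz -1.000 open 1.000 F [-0.3  0.8 -0.2] j6 0.39
  shift [-0.01    0.0268  1.5068] lateral rows 15.1 turn total 0.0000
```

Emit:
carry_out(grip=[-1, -1, -1, -1, -1], linear=[[0, 0.0017, 0.095], [0, 0.0017, 0.095], [0, 0.0017, 0.095], [0, 0.0017, 0.095], [0, 0.0017, 0.095]], turn=[0, 0, 0, 0, 0])

```text
t: 20.65
eef_pos: [465.2, 58.4, 185.8]
tcp_rot: [-1.848, 1.57, 2.944]
ft_force: [0.9, 0.8, -0.4]
opening: 0.999
```

Emit:
carry_out(grip=[-1, -1, -1, -1, -1], linear=[[0, 0.0017, 0.095], [0, 0.0017, 0.095], [0, 0.0017, 0.095], [0, 0.0017, 0.095], [0, 0.0017, 0.095]], turn=[0, 0, 0, 0, 0])

```text
t: 21.15
eef_pos: [487.2, -178.4, 185.7]
tcp_rot: [-2.381, 1.57, 2.41]
ft_force: [0.4, -0.1, 0.1]
opening: 0.999
```

Emit:
carry_out(grip=[-1, -1, -1, -1, -1], linear=[[0, 0.0017, 0.095], [0, 0.0017, 0.095], [0, 0.0017, 0.095], [0, 0.0017, 0.095], [0, 0.0017, 0.095]], turn=[0, 0, 0, 0, 0])

```text
t: 21.65
eef_pos: [509.3, -414.8, 185.3]
tcp_rot: [-2.59, 1.57, 2.201]
ft_force: [0.5, 0.5, 0.3]
opening: 1.002
```

Emit:
carry_out(grip=[-1, -1, -1, -1], linear=[[0, 0.0017, 0.08], [0, 0, 0], [0, 0, 0], [0, 0, 0]], turn=[0, 0, 0, 0])

```text
t: 22.05
eef_pos: [513.4, -451.6, 185.6]
tcp_rot: [-2.657, 1.57, 2.133]
ft_force: [-0.1, 0.6, 0.0]
opening: 1.0
```

Run:
```python
from h import *
go(516,-453.5,35)
W=cams.camera_info("wrist");b=cams.read_camera("wrist")
hs=cv2.cvtColor(b,cv2.COLOR_BGR2HSV)
q=proj(W,[516,-453.5,66]);print(q,hs[int(q[1]),int(q[0])]);cv2.circle(b,(int(q[0]),int(q[1])),3,(0,0,255),-1)
cv2.imwrite("pics/w8.png",b)
```

```text
t 22.05 pos [ 513.4 -451.6  185.6] phi 4.4 axz -1.000 open 1.000 F [-0.1  0.6  0. ] j6 -0.90
  shift [0.3012 0.005  0.0041] lateral rows 0.1 turn total 0.0000
[282.27406556 206.08670061] [ 25 139 254]
```

View pics/w8.png

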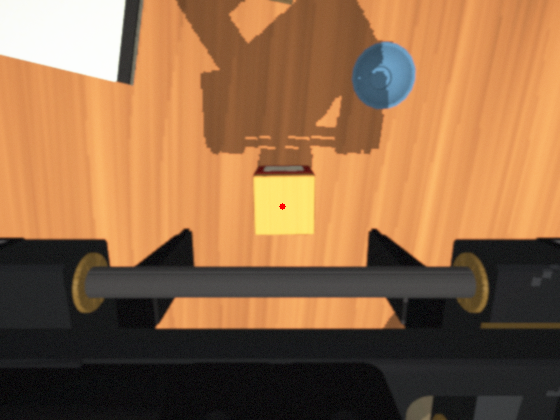

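Tin lid centred at (284,205), square with the jaws, 2 px from the prediction. Grasping.

Emit:
carry_out(grip=[-1, -1, -1, -1, -1], linear=[[0.08, 0.006, 0.003], [0.09, 0, 0], [0.08, 0, 0], [0.047, 0, 0], [0, 0, 0]], turn=[0, 0, 0, 0, 0])

```text
t: 22.6
eef_pos: [515.7, -451.6, 34.5]
tcp_rot: [-2.486, 1.565, 2.303]
ft_force: [-0.4, 0.2, 0.1]
opening: 1.0
```

Emit:
carry_out(grip=[1, 1, 1, 1, 1], linear=[[0, 0, 0], [0, 0, 0], [0, 0, 0], [0, 0, 0], [0, 0, 0]], turn=[0, 0, 0, 0, 0])

```text
t: 23.1
eef_pos: [516.7, -454.1, 38.3]
tcp_rot: [0.762, 1.57, -0.733]
ft_force: [0.2, -0.6, 0.0]
opening: 0.635
```

Emit:
carry_out(grip=[1, 1, 1], linear=[[0, 0, 0], [0, 0, 0], [0, 0, 0]], turn=[0, 0, 0])

```text
t: 23.4
eef_pos: [516.6, -454.1, 38.0]
tcp_rot: [0.821, 1.57, -0.674]
ft_force: [-1.2, 0.4, 5.3]
opening: 0.579
```

Run:
```python
from h import *
go(476+60*np.sin(np.radians(5)),-166+60*np.cos(np.radians(5)),120,-9)
```

```text
t 23.40 pos [ 516.6 -454.1   38. ] phi 4.3 axz -1.000 open 0.579 F [-1.2  0.4  5.3] j6 -0.89
  shift [-0.1639 -0.1275 -0.6875] lateral rows 7.0 turn total 0.0500
```

Run:
```python
from h import *
S=cams.camera_info("scene");T=cams.camera_info("top")
for n,I,c in("scene",S,(265,173)),("top",T,(341,240)):
    im=cv2.imread(f"pics/{n}0.png");h=cv2.cvtColor(im,cv2.COLOR_BGR2HSV)
    print(n,h[c[1]+3,c[0]+4],h[c[1]+40,c[0]])
    m=((h[...,2]>(150 if n=="top" else 140))&(h[...,0]>13)&(h[...,0]<28)).astype(np.uint8) if n=="scene" else ((h[...,0]>=15)&(h[...,0]<28)&(h[...,2]>140)).astype(np.uint8)
    m=cv2.morphologyEx(cv2.morphologyEx(m,cv2.MORPH_CLOSE,np.ones((5,5))),cv2.MORPH_OPEN,np.ones((9,9)))
    k,l,st,ce=cv2.connectedComponentsWithStats(m);j=l[c[1]+3,c[0]+4]
    p=np.argwhere(l==j)[:,::-1];print(j,st[j],cv2.minAreaRect(np.array([onz(I,q,15) for q in p],np.float32)))
```

```text
scene [ 14 129  65] [ 12 178 136]
6 [ 236  144   59   57 1934] ((477.4691162109375, -168.34889221191406), (217.06167602539062, 99.64311218261719), 83.99909210205078)
top [ 20 126 182] [ 14 166 154]
24 [ 303  220   77   41 2584] ((476.73614501953125, -167.26626586914062), (216.08676147460938, 98.83186340332031), 83.33978271484375)
```

Emit:
carry_out(grip=[1, 1, 1, 1, 1], linear=[[-0.03, 0, 0], [-0.06, 0, 0], [-0.08, 0, 0], [-0.01, 0, 0], [0, 0, 0]], turn=[0, 0, 0.025, 0.025, 0])

```text
t: 23.9
eef_pos: [516.9, -454.3, 129.9]
tcp_rot: [0.867, 1.568, -0.787]
ft_force: [0.0, 0.4, -1.7]
opening: 0.577
```

Run:
```python
from h import *
go(481.2,-106.2,120)
```

```text
t 23.90 pos [ 516.9 -454.3  129.9] phi -4.8 axz -1.000 open 0.577 F [ 0.   0.4 -1.7] j6 -0.73
  shift [ 0.0198 -0.1289 -0.6879] lateral rows 7.0 turn total 0.0000
```

Emit:
carry_out(grip=[1, 1, 1, 1, 1], linear=[[0, -0.0156, -0.0855], [0, -0.0156, -0.0855], [0, -0.0156, -0.0855], [0, -0.0156, -0.0855], [0, -0.0156, -0.0855]], turn=[0, 0, 0, 0, 0])

```text
t: 24.4
eef_pos: [494.2, -235.9, 126.9]
tcp_rot: [-2.117, 1.569, 2.515]
ft_force: [0.9, 1.1, -1.0]
opening: 0.574
```

Emit:
carry_out(grip=[1, 1, 1, 1, 1], linear=[[0, -0.0156, -0.0855], [0, -0.0156, -0.0855], [0, -0.0156, -0.0855], [0, 0, 0], [0, 0, 0]], turn=[0, 0, 0, 0.006, 0])

```text
t: 24.9
eef_pos: [482.2, -107.2, 127.4]
tcp_rot: [-1.815, 1.57, 2.8]
ft_force: [0.2, -0.2, -1.3]
opening: 0.575
```

Run:
```python
from h import *
go(483.3,-108.1,43.5)
cv2.imwrite("pics/w9.png",cams.read_camera("wrist"))
```

```text
t 24.90 pos [ 482.2 -107.2  127.4] phi -5.6 axz -1.000 open 0.575 F [ 0.2 -0.2 -1.3] j6 -0.26
  shift [0.1677 0.0023 0.0015] lateral rows 0.0 turn total 0.0000
```

View pics/w9.png

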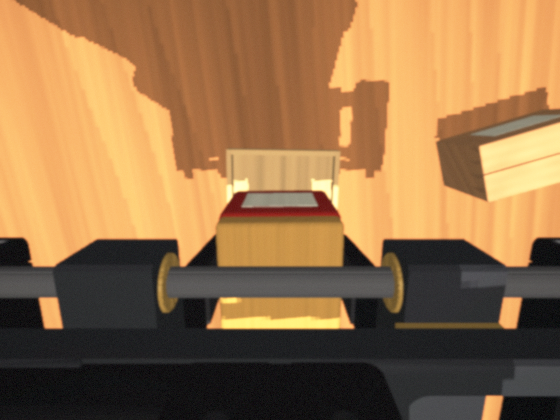

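Tin is centred over the tray's square bay (tray walls at 228–340, tin at 220–342 nearer the camera). Lowering.

Emit:
carry_out(grip=[1, 1, 1, 1, 1], linear=[[0.06, 0.002, 0.0015], [0.06, 0, 0], [0.03, 0, 0], [0.012, 0, 0], [0, 0, 0]], turn=[0, 0, 0, 0, 0])

```text
t: 25.45
eef_pos: [483.1, -109.6, 45.9]
tcp_rot: [-1.87, 1.569, 2.741]
ft_force: [0.3, 0.2, -0.6]
opening: 0.576
```

Emit:
carry_out(grip=[1, 1], linear=[[0.004, 0, 0], [0, 0, 0]], turn=[0, 0])

```text
t: 25.65
eef_pos: [483.6, -109.2, 45.2]
tcp_rot: [1.4, 1.57, -0.272]
ft_force: [0.6, 0.1, -1.1]
opening: 0.577
```

Emit:
carry_out(grip=[1, 1], linear=[[0.004, 0, 0], [0, 0, 0]], turn=[0, 0])

```text
t: 25.85
eef_pos: [483.6, -108.9, 43.0]
tcp_rot: [1.372, 1.57, -0.299]
ft_force: [0.5, -1.1, 0.4]
opening: 0.576
```

Emit:
carry_out(grip=[0, -0.2, -0.3, -0.5, -0.5], linear=[[0, 0, 0], [0, 0, 0], [0, 0, 0], [0, 0, 0], [0, 0, 0]], turn=[0, 0, 0, 0, 0])

```text
t: 26.35
eef_pos: [483.2, -108.8, 42.6]
tcp_rot: [-2.617, 1.571, 1.994]
ft_force: [-1.3, 0.1, 0.5]
opening: 0.734
```

Emit:
carry_out(grip=[-0.6, -1, -1, -1, -1], linear=[[0, 0, 0], [-0.06, 0, 0], [-0.08, 0, 0], [-0.08, 0, 0], [0, 0, 0]], turn=[0, 0, 0, 0.044, 0.044])

```text
t: 26.85
eef_pos: [484.9, -109.3, 156.9]
tcp_rot: [1.617, 1.564, -0.337]
ft_force: [1.0, -0.5, -0.1]
opening: 0.998
```

Emit:
carry_out(grip=[-1, -1, -1, -1, -1], linear=[[0, 0, 0], [0, 0, 0], [0, 0, 0], [0, 0, 0], [0, 0, 0]], turn=[0.044, 0.044, 0.044, 0.044, 0.044])

```text
t: 27.35
eef_pos: [483.2, -108.8, 152.6]
tcp_rot: [-1.494, 1.571, 2.145]
ft_force: [-0.1, 0.5, 0.2]
opening: 0.998
```

Emit:
carry_out(grip=[-1, -1, -1], linear=[[0, 0, 0], [0, 0, 0], [0, 0, 0]], turn=[0.044, 0.044, 0])

```text
t: 27.65
eef_pos: [483.2, -108.8, 152.6]
tcp_rot: [-1.231, 1.571, 2.134]
ft_force: [-0.1, 0.0, -0.5]
opening: 0.999
```

Run:
```python
from h import *
go(663,-80,160)
```

```text
t 27.65 pos [ 483.2 -108.8  152.6] phi -77.2 axz -1.000 open 0.999 F [-0.1  0.  -0.5] j6 0.99
  shift [-0.0148  0.0236 -0.3634] lateral rows 3.6 turn total 0.0000
```

Emit:
carry_out(grip=[-1, -1, -1, -1, -1], linear=[[0, 0.0059, -0.091], [0, 0.0059, -0.091], [0, 0.0059, -0.091], [0, 0.0059, -0.091], [0, 0, 0]], turn=[0.01, 0, 0, 0, 0])

```text
t: 28.15
eef_pos: [667.8, -83.0, 151.8]
tcp_rot: [2.892, 1.569, -0.05]
ft_force: [-2.4, 0.1, -1.2]
opening: 1.001
```

Emit:
carry_out(grip=[-1], linear=[[0, 0, 0]], turn=[0])

```text
t: 28.25
eef_pos: [663.8, -83.4, 151.6]
tcp_rot: [-0.454, 1.569, 2.887]
ft_force: [0.3, 0.4, -0.3]
opening: 1.001
```

Run:
```python
from h import *
go(663,-80,32)
W=cams.camera_info("wrist");b=cams.read_camera("wrist");q=proj(W,[663,-80,64]);print(q)
for e in((45,20),(45,-20),(-45,20),(-45,-20)):
    a=np.radians(11);d=np.array([[np.cos(a),-np.sin(a)],[np.sin(a),np.cos(a)]])@e;u=proj(W,[663+d[0],-80+d[1],64]).astype(int);cv2.circle(b,tuple(int(x) for x in u),3,(255,0,0),-1)
cv2.circle(b,(int(q[0]),int(q[1])),3,(0,0,255),-1)
cv2.imwrite("pics/w10.png",b)
```

```text
t 28.25 pos [663.8 -83.4 151.6] phi -78.6 axz -1.000 open 1.001 F [ 0.3  0.4 -0.3] j6 1.15
  shift [ 2.393e-01 -7.000e-03  1.000e-04] lateral rows 0.1 turn total 0.0000
[275.57659304 213.76161371]
```

View pics/w10.png

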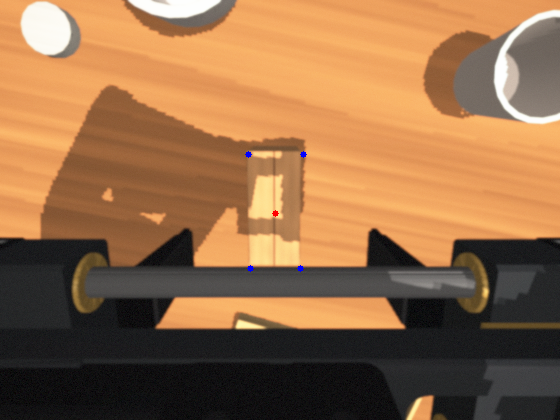

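Carton's top face (248–301, 150–268) matches the predicted corners and is aligned with the jaws. Grasping.

Emit:
carry_out(grip=[-1, -1, -1, -1, -1], linear=[[0.07, -0.007, 0], [0.08, 0, 0], [0.06, 0, 0], [0.027, 0, 0], [0, 0, 0]], turn=[0, 0, 0, 0, 0])

```text
t: 28.8
eef_pos: [662.0, -80.5, 33.1]
tcp_rot: [-0.435, 1.568, 2.901]
ft_force: [0.3, -0.5, 0.1]
opening: 1.0
```

Emit:
carry_out(grip=[1, 1, 1, 1, 1], linear=[[0, 0, 0], [0, 0, 0], [0, 0, 0], [0, 0, 0], [0, 0, 0]], turn=[0, 0, 0, 0, 0])

```text
t: 29.3
eef_pos: [663.4, -80.4, 34.6]
tcp_rot: [2.837, 1.57, -0.11]
ft_force: [-0.6, 0.2, -0.0]
opening: 0.632
```

Emit:
carry_out(grip=[1, 1, 1, 1, 1], linear=[[0, 0, 0], [0, 0, 0], [0, 0, 0], [0, 0, 0], [0, 0, 0]], turn=[0, 0, 0, 0, 0])

```text
t: 29.8
eef_pos: [663.2, -80.3, 34.1]
tcp_rot: [-1.469, 1.571, 1.867]
ft_force: [-0.1, 0.6, 1.5]
opening: 0.417
```

Emit:
carry_out(grip=[1, 1, 1, 1, 1], linear=[[-0.03, 0, 0], [-0.06, 0, 0], [-0.08, 0, 0], [-0.08, 0, 0], [0, 0, 0]], turn=[0, 0, 0, 0, -0.044])

```text
t: 30.3
eef_pos: [665.3, -80.9, 166.1]
tcp_rot: [2.589, 1.561, -0.219]
ft_force: [-0.2, 0.4, -0.3]
opening: 0.419
```

Emit:
carry_out(grip=[1, 1, 1, 1, 1], linear=[[0, 0, 0], [0, 0, 0], [0, 0, 0], [0, 0, 0], [0, 0, 0]], turn=[-0.044, -0.044, -0.044, -0.044, -0.044])

```text
t: 30.8
eef_pos: [663.2, -80.4, 160.2]
tcp_rot: [1.838, 1.57, -0.274]
ft_force: [-0.1, 0.6, -1.1]
opening: 0.416
```

Emit:
carry_out(grip=[1, 1, 1, 1, 1], linear=[[0, 0, 0], [0, 0, 0], [0, 0, 0], [0, 0, 0], [0, 0, 0]], turn=[-0.044, -0.044, -0.044, -0.008, 0])

```text
t: 31.3
eef_pos: [663.2, -80.4, 159.8]
tcp_rot: [1.541, 1.57, -0.139]
ft_force: [-0.4, -0.2, -0.2]
opening: 0.417
```

Run:
```python
from h import *
go(472.4,-211.6,130)
```

```text
t 31.30 pos [663.2 -80.4 159.8] phi -6.3 axz -1.000 open 0.417 F [-0.4 -0.2 -0.2] j6 -0.11
  shift [ 0.0596 -0.3507  0.3026] lateral rows 4.6 turn total 0.0000
```

Emit:
carry_out(grip=[1, 1, 1, 1, 1], linear=[[0, -0.0585, 0.0504], [0, -0.0585, 0.0504], [0, -0.0585, 0.0504], [0, -0.0585, 0.0504], [0, -0.0585, 0.0504]], turn=[0, 0, 0, 0, 0])

```text
t: 31.8
eef_pos: [503.1, -190.7, 159.5]
tcp_rot: [1.27, 1.57, -0.412]
ft_force: [-0.8, -0.9, -1.0]
opening: 0.417
```

Emit:
carry_out(grip=[1, 1, 1, 1], linear=[[0, -0.0582, 0.0506], [0, 0, 0], [0.05, 0, 0], [0, 0, 0]], turn=[0, 0, 0, 0])

```text
t: 32.2
eef_pos: [472.1, -211.7, 132.7]
tcp_rot: [-2.06, 1.568, 2.542]
ft_force: [0.1, 0.8, -2.7]
opening: 0.419
```

Run:
```python
from h import *
go(472.4,-211.6,40)
cv2.imwrite("pics/w11.png",cams.read_camera("wrist"))
```

```text
t 32.20 pos [ 472.1 -211.7  132.7] phi -6.3 axz -1.000 open 0.419 F [ 0.1  0.8 -2.7] j6 -0.44
  shift [ 0.1855  0.0005 -0.0002] lateral rows 0.0 turn total 0.0000
```

View pics/w11.png

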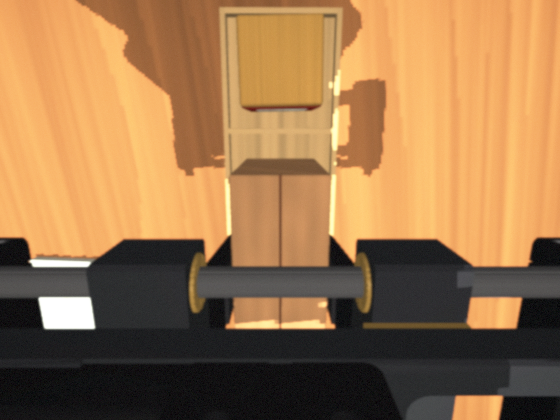

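Tin sits in the square bay (238–324, 12–108); the carton is centred over the long bay, past the divider at row 131. Lowering.

Emit:
carry_out(grip=[1, 1, 1, 1, 1], linear=[[0.06, 0, 0], [0.07, 0, 0], [0.035, 0, 0], [0.015, 0, 0], [0, 0, 0]], turn=[0, 0, 0, 0, 0])

```text
t: 32.75
eef_pos: [473.1, -211.9, 44.1]
tcp_rot: [-2.182, 1.57, 2.423]
ft_force: [1.2, -0.9, 0.1]
opening: 0.417
```

Emit:
carry_out(grip=[1, 1], linear=[[0.004, 0, 0], [0, 0, 0]], turn=[0, 0])

```text
t: 32.95
eef_pos: [473.2, -212.2, 43.0]
tcp_rot: [1.183, 1.569, -0.495]
ft_force: [0.5, -0.6, -0.5]
opening: 0.42
```

Emit:
carry_out(grip=[1, 1, 1], linear=[[0.004, 0, 0], [0.003, 0, 0], [0, 0, 0]], turn=[0, 0, 0])

```text
t: 33.25
eef_pos: [472.9, -212.2, 39.1]
tcp_rot: [1.265, 1.57, -0.413]
ft_force: [0.6, 0.1, 3.5]
opening: 0.419
```

Emit:
carry_out(grip=[0.2, 0, -0.2, -0.3, -0.4], linear=[[0, 0, 0], [0, 0, 0], [0, 0, 0], [0, 0, 0], [0, 0, 0]], turn=[0, 0, 0, 0, 0])

```text
t: 33.75
eef_pos: [472.7, -212.0, 38.5]
tcp_rot: [-2.596, 1.571, 2.009]
ft_force: [1.2, 0.9, -0.7]
opening: 0.672
```

Emit:
carry_out(grip=[-0.4, -0.4, -1, -1, -1], linear=[[0, 0, 0], [-0.06, 0, 0], [-0.09, 0, 0], [-0.09, 0, 0], [-0.09, 0, 0]], turn=[0, 0, 0, 0, 0])

```text
t: 34.25
eef_pos: [472.4, -211.9, 205.3]
tcp_rot: [-2.227, 1.57, 2.379]
ft_force: [1.6, -0.7, -0.3]
opening: 0.894
```

Emit:
carry_out(grip=[-1, -1, -1, -1, -1], linear=[[0, 0, 0.09], [0, 0, 0.09], [0, 0, 0.09], [0, 0, 0.09], [0, 0, 0]], turn=[0, 0, 0, 0, 0])

```text
t: 34.75
eef_pos: [452.6, -395.5, 203.1]
tcp_rot: [0.421, 1.57, -1.26]
ft_force: [-0.2, 1.4, -0.4]
opening: 0.997
```

Run:
```python
from h import *
go(0,0,0)
t=cams.read_camera("top");s=cams.read_camera("scene")
cv2.imwrite("pics/fin_t.png",t);cv2.imwrite("pics/fin_s.png",s)
cv2.imwrite("pics/fin.png",np.hstack([cv2.resize(t[130:290,150:400],(400,256),interpolation=2),cv2.resize(s[110:350,180:430],(400,384),interpolation=2)[:256]]) if 0 else np.vstack([cv2.resize(t[140:290,140:400],(520,300),interpolation=2),cv2.resize(s[130:280+30,180:440],(434,300),interpolation=2)[:, :] if 0 else cv2.resize(s[140:290,180:440],(520,300),interpolation=2)]))
T,S=cams.camera_info("top"),cams.camera_info("scene")
for n,I,im in("top",T,t),("scene",S,s):
    for z,c in((50,(473.3,284.4)),(50,(453.7,95.4))):
        q=proj(I,[*c,z]).astype(int);h=cv2.cvtColor(im,cv2.COLOR_BGR2HSV)
```

```text
t 34.75 pos [ 452.6 -395.5  203.1] phi -6.3 axz -1.000 open 0.997 F [-0.2  1.4 -0.4] j6 -0.72
  shift [ 0.4062 -0.987  -0.6861] lateral rows 12.0 turn total 0.0000
```

View pics/fin.png

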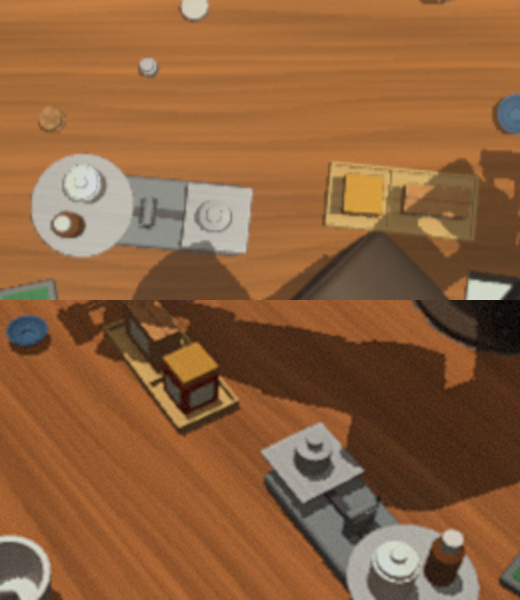

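Run:
```python
from h import *
np.set_printoptions(precision=1,suppress=True)
T,S=cams.camera_info("top"),cams.camera_info("scene")
t0=lambda x,y:(140+x/2,140+y/2)
s0=lambda x,y:(180+x/2,140+(y-300)/2)
for n,a,b in("jar knob",t0(81,183),s0(399,560)),("bottle cap",t0(67,222),s0(452,540)),("weight knob",t0(214,213),s0(314,442)),("tin lid",t0(364,194),s0(191,364)):
    print(n,*tri((T,a),(S,b)))
# square dish corners in both views
for a,b in((t0(187,183),s0(321,424)),(t0(252,188),s0(264,457)),(t0(247,254),s0(305,500)),(t0(182,249),s0(361,466))):print("corner?",*tri((T,a),(S,b)))
# round dish extremes: centre from circle bounding
im={"t":cv2.imread("pics/fin_t.png"),"s":cv2.imread("pics/fin_s.png")}
c={}
for k,I in("t",T),("s",S):
    h=cv2.cvtColor(im[k],cv2.COLOR_BGR2HSV);m=((h[...,1]<70)&(h[...,2]>110)).astype(np.uint8)
    q=proj(I,[440,250,50]).astype(int);_,l=cv2.connectedComponents(m)
    for z in(41,50,59):
        o=np.array([onz(I,p,z) for p in np.argwhere(l==l[q[1],q[0]])[:,::-1]]);o=o[np.hypot(*(o-[473,284]).T)<90].astype(np.float32)
        print(k,z,cv2.minEnclosingCircle(o))
s=[213.7,172.5];g=cv2.cvtColor(im["t"],cv2.COLOR_BGR2HSV);m=(g[165:180,206:222,1]<70)&(g[165:180,206:222,2]>120);print("small",np.argwhere(m).mean(0)[::-1]+[206,165])
```

```text
jar knob [497.7 275.4 101.7] 2.0487789093388775
bottle cap [443.4 293.4 111.8] 6.711799510408719
weight knob [455.9  96.6  88.5] 2.216680650741854
tin lid [ 481.3 -109.1   62.6] 2.5524042105482305
corner? [488.  126.9 175.4] 7.837754213255098
corner? [491.6  48.6  38.3] 7.344756098933425
corner? [ 406.3   58.3 -119.2] 5.313845255136892
corner? [410.9 141.2  51.8] 4.948400535233216
t 41 ((471.97723388671875, 275.3884582519531), 82.50112915039062)
t 50 ((472.0260009765625, 274.347412109375), 81.19573974609375)
t 59 ((471.1970520019531, 273.1376953125), 80.25992584228516)
s 41 ((466.815673828125, 272.0949401855469), 82.4521255493164)
s 50 ((470.77789306640625, 274.2823791503906), 82.34243774414062)
s 59 ((474.4049987792969, 276.081787109375), 82.67992401123047)
small [213.8 172.9]
```

Run:
```python
from h import *
np.set_printoptions(precision=1,suppress=True)
T,S=cams.camera_info("top"),cams.camera_info("scene")
t0=lambda x,y:(140+x/2,140+y/2)
s0=lambda x,y:(180+x/2,140+(y-300)/2)
for a,b in((t0(187,183),s0(305,500)),(t0(252,188),s0(264,457)),(t0(247,254),s0(321,424)),(t0(182,249),s0(361,466))):print(*tri((T,a),(S,b)))
s=cv2.imread("pics/fin_s.png");t=cv2.imread("pics/fin_t.png")
for c,z in((453.7,95.4),50),((473.3,284.4),50):pass
out=[]
for I,im in((T,t),(S,s)):
    im=cv2.resize(im,None,fx=4,fy=4,interpolation=2)
    th=np.linspace(0,2*np.pi,60)
    for z,col in((50,(0,255,0)),(59,(0,0,255)),(41,(255,0,0))):
        for a in th:
            u=proj(I,[473.3+72*np.cos(a),284.4+72*np.sin(a),z])*4+1.5;cv2.circle(im,tuple(int(x) for x in u),0,col,-1)
        y=np.radians(-6);r=np.array([[np.cos(y),-np.sin(y)],[np.sin(y),np.cos(y)]])
        pp=np.array([proj(I,[*(np.array([453.7,95.4])+r@np.array(e)),z])*4+1.5 for e in((45,45),(45,-45),(-45,-45),(-45,45))]).astype(int)
        cv2.polylines(im,[pp],True,col,1)
    u=(proj(I,[465,190,50])*4).astype(int);out.append(im[u[1]-290:u[1]+290,u[0]-200-(0):u[0]+200])
cv2.imwrite("pics/lev.png",np.hstack(out))
```

```text
[500.3 136.5  54.3] 1.4791969295452454
[491.6  48.6  38.3] 7.344756098933425
[400.8  54.5  40. ] 2.8264791351991305
[410.9 141.2  51.8] 4.948400535233216
```

View pics/lev.png

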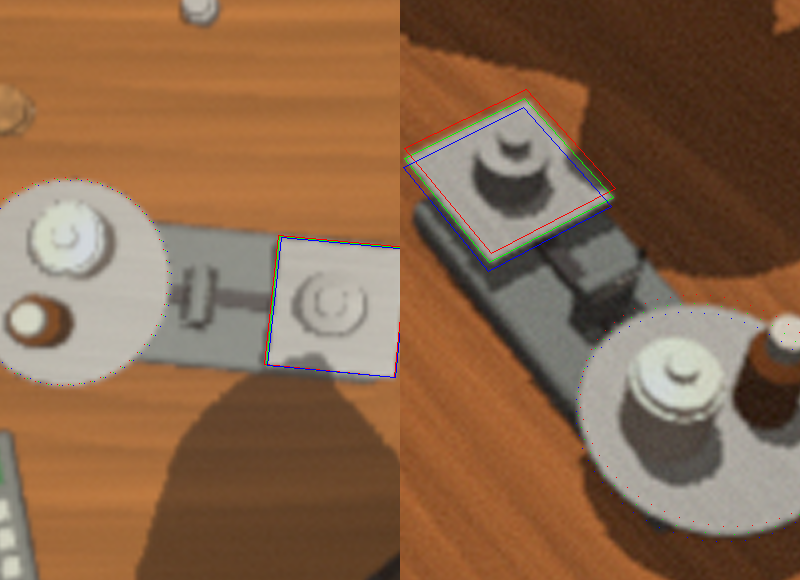

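The square dish's outline coincides with the green z=50 outline, not the ±9 mm ones, so the scale is level. Handing in.

```bash
python3 -c "
from h import *
print(env.job_done())"
```

```text
the job is handed in; nothing more can be done
None
```

Both orders are made up and the job was handed in at about 35 s of robot time; it reports no verdict.

- **First order:** I set the 400 g steel weight on the square dish first, then stood the jar and the bottle side by side on the round dish.
- **Second order:** I stood the tin in the square bay and the carton on its long side in the long bay.

**What my last checks showed:**
- **Scale:** it looked level. The square dish's outline fits the one drawn at 50 mm above the counter, not the ones 9 mm higher or lower.
- **Scale loads:** the weight is about 3 mm from its dish's centre, the jar about 26 mm and the bottle about 31 mm. All three stood upright in the pictures.
- **Tin:** about 2 mm from the middle of its bay.
- **Carton:** released within 1 mm of the middle of its bay, with the contact force showing at floor height. In the final picture it stands in the bay, but I did not measure it again.
- **Smaller weight:** unmoved, within 0.5 px of where it started.

**What failed or disagreed:**
- Setting the big weight down, I pressed the square dish onto its stop, and the wrist force reached about 46 N (limit 120). No other push came near that.
- I began lifting the big weight before the fingers had fully closed, so it was gripped a little higher than planned. It held.
- Final heights triangulated from hand-read pixels were scattered. The jar's knob read about 14 mm low, the dish corners came out between 38 and 54 mm, and the two camera rays missed each other by up to 7 mm. I relied on the outline fit instead.

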